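# Queue turned sleeves in the mill's loading guide

### The arm

A 7-joint arm with a two-finger parallel gripper is mounted at the origin on the work surface. World frame = base frame: x ahead of the robot, y to its left, z up, the work surface at z = 0. Lengths are in m, angles in rad, forces in N, time in s.
With the tool pointing down it reaches from about 0.4 to 0.85 m from the base axis. Payload 4.5 kg.
Tool frame: the origin (TCP) lies on the centre line of the jaws, within the pads' length; the fingertips stand 14 mm ahead of it and the grasp point (between the pads) lies 5 mm behind it (nose_length is the distance from the TCP to the fingertips, in m); x points along the fingers, y is the direction in which the jaws open and shut, and the axes are right-handed (so a half turn about x gives the same grasp; the last joint's range is limited). The gripper opens to 88 mm and grips with 3 to 60 N. Pads are 18 mm wide; open, the fingers measure 123 mm over their backs; the gripper's body (75 mm by 187 mm) begins 45 mm behind the grasp point.
Start: joints at [-1.232, 0.689, -0.195, 1.565, 0.157, 0.902, -0.215], TCP at [0.188, 0.596, 0.253] pointing down, gripper open.
Joint ranges: [-3.01, 3.01], [-0.46, 2.08], [-1.47, 1.51], [0.13, 2.56], [-1, 4.14], [0.04, 2.09], [-2.66, 2.66]. Speed limits (rad/s): [2.57, 2.57, 3.14, 3.14, 3.14, 3.14, 3.14].

### API

Orientations are given as a unit quaternion [x, y, z, w].
In Python, from plant import get_state, snapshot, camera_params, finish_job, boxes_of, silhouettes, spot_point, nose_length gives the robot as it stands.
- The arm moves only by the tool apply_moves, never from a script. Its arguments are lists of equal length, an entry for each row: "delta_pos": the shift along the tool's x, y, z in cm, a list of three; "yaw": the turn about the tool's x in rad; "gripper": the opening in per cent of the stroke, from 0 (shut) to 100 (fully open). A call has 1 to 10 rows; each row is the pose to reach, as a shift and turn from the pose measured when the call began, along the tool's axes at that moment; what a row does not reach only later rows make up. A row lasts 1/12 s, in which the tool goes at most 41.7 mm and 7.16 degrees, less where a joint would pass 70% of its speed; a pose out of reach is approached as far as the arm can. A call with a gripper value outside its range is refused whole. The fingers move at their own pace and stop on an object; "force" is the grip in N (left out, the last holds). Time passes only in rows, so rows that repeat a pose let the fingers close. It gives the time, the measured TCP pose, the force and the opening at its end, in the units of the state.
- get_state(): the state, without advancing time (a new reading comes with each control period).
- snapshot(name): name is "scene" or "side" or "wrist"; returns the picture (400x640x3 uint8, red, green, blue); there is no depth.
- camera_params(name): a dict with "fovy" (degrees; the focal length in pixels is half the picture's height over the tangent of half this angle, whatever the lens; pixels are square), "cx", "cy" (the principal point, pixels), "position" and "orientation" of the camera in the world. Camera axes: x right, y down, z forward; pixel columns grow to the right and rows downward; lengths in m; the calibration is good to about 2 mm. The wrist camera is an equidistant fisheye: a pixel r from the principal point sees the ray r / f radians off the axis. A picture is of the moment at which its call begins: read the wrist's pose just before it. camera_params takes no time and is no camera call; for the wrist camera it gives the pose at the moment of the call.
- finish_job(): hands the job in, once; it reports no verdict.
Trained networks look in the newest picture that a camera, given by its name, has taken for a name from the list of things; names that differ only in an ending like _2 or _b are one class to them, and where a whole thing is asked for, a point or a joint stands for the part that bears it (a point fixed in the world has none). Each returns a list of dicts, best first, with "score" (0 to 1); they miss things now and then, are a little off and sometimes report something else, mostly with a low value. They report only what shows in the picture. A call takes as long as a camera call. They do not tell look-alikes from the thing itself.
- boxes_of(thing, camera): "bbox" ([left, top, width, height] in pixels, round what is visible of it).
- silhouettes(thing, camera): "mask" (400x640 bool, what is visible of it) and "bbox" ([left, top, width, height] in pixels, round what is visible of it).
- spot_point(thing, camera): "pixel" ([column, row] in pixels: a listed point, or the origin of a listed thing).
The state is a dict: "clock": time; "q": joint angles; "qd": joint speeds; "joint_torque": joint torques, N m; "tool_pos": TCP position; "eef_rot": TCP orientation; "contact_force": force on the tool from outside, world axes, zero at the start; "moment": the same for the moment, N m; "opening": opening from 0.0 (shut) to 1.0 (fully open).
Only numpy, scipy, OpenCV 4.12 (cv2) and the standard library are available. Lean on these libraries where they do the work, as an engineer would, in place of code of your own. Each camera call takes 0.05 s, during which the arm holds its last target.

### The job

Slide the three plain turned sleeves across the table, standing up and never lifted, into single file between the guide rails, leaving the flanged hub, the white tube and the steel bar where they are. Then push the closed-up row gently on under the cover until you feel it meet the hidden spring stop, keep a light steady press of about 5 N on the stop for a second without ramming it, and let go so that the row stays closed up against the stop.

Things in the scene. Friction and masses are not known exactly. Their poses are not given: they have to be found in the camera images.
- guide: Fixed steel guide. Origin: on the lane's centre line, on the table, where the two straight rails begin; +y runs inward along the lane, z up. Rails 35 mm high, 12 mm thick, 64 mm apart inside, from y = 0 to 205 mm; before them (y = 0 to -46 mm) they flare by 24 degrees a side to a mouth over 100 mm wide. The lane's floor is the table.
- cover_edge (a point): Middle of the top edge, towards the mouth, of the opaque grey cover over the inner part of the lane: 90 mm wide, underside 80 mm and top 85 mm above the table, over y = 85 to 205 mm of the guide. Between mouth and cover the lane is open above.
- stop_housing: Fixed grey block 88 x 50 x 80 mm closing the lane's inner end; origin on the table in its face towards the mouth, axes as the guide. Under the cover it carries the stop: a pad 50 mm wide, 8 to 34 mm above the table, standing 13 to 52 mm out of this face towards the mouth, unseen, set anew each time. Its spring gives 0.9 N per mm from first touch and is solid after 12 mm (11 N). Over 18 N is ramming.
- sleeve1_center (a point): One of three equal turned aluminium sleeves, a plain upright cylinder 60 mm in diameter and 65 mm tall with a dark round bore in its top and a thin dark line around it, about 0.3 to 0.5 kg; sliding it takes 1 to 3 N. Point: its centre, 32.5 mm above its underside; z is its axis. It stands on the table somewhere in front of the guide's mouth.
- sleeve2_center (a point): One of three equal turned aluminium sleeves, a plain upright cylinder 60 mm in diameter and 65 mm tall with a dark round bore in its top and a thin dark line around it, about 0.3 to 0.5 kg; sliding it takes 1 to 3 N. Point: its centre, 32.5 mm above its underside; z is its axis. It stands on the table somewhere in front of the guide's mouth.
- sleeve3_center (a point): One of three equal turned aluminium sleeves, a plain upright cylinder 60 mm in diameter and 65 mm tall with a dark round bore in its top and a thin dark line around it, about 0.3 to 0.5 kg; sliding it takes 1 to 3 N. Point: its centre, 32.5 mm above its underside; z is its axis. It stands on the table somewhere in front of the guide's mouth.
- hub_center (a point): The flanged hub, to be left alone: aluminium, a 68 mm wide flange 14 mm thick with a 38 mm wide neck on it, 60 mm tall in all, standing among the sleeves. Point: its centre, 30 mm above its underside.
- cutter_tube: Bystander: white square tube 26 x 110 x 26 mm with a grey cap, lying beside the mouth of the guide; origin under its centre, long along y.
- parallel_bar: Bystander: ground steel bar 18 x 150 x 32 mm lying beside the covered part of the guide; origin under its centre, long along y.
There are look-alikes about, which are no part of the job. Leave any blue or yellow look-alike of the part that bears sleeve3_center alone.

How it is judged:
By the outcome, as a careful person would: the job done as asked, in the order asked, and still so for the second after the job is handed in, with the robot touching nothing.
It also fails if it takes over 72 s, if anything falls off the work surface, if the arm or the gripper's body presses on something with over 40 N, if the wrist force passes 120 N, or if a joint passes its speed limit or range.

## Working session

There is one attempt and no reset: what is moved stays moved. The work goes in short steps, Python scripts to look and compute and a tool call to move; the robot and the scene stay as the last step left them, time stands still between calls to the robot, and variables do not carry over. Pictures are saved under pics/ and viewed, and the job is handed in when it is done.

Besides the shell and the picture viewer there is one more tool, called after "Emit:" as name([rows], argument=value, ...), one row to a line, values as JSON. apply_moves: Moves the arm, as the interface text tells. Its arguments: {"type":"object","properties":{"delta_pos":{"type":"array"},"yaw":{"type":"array"},"gripper":{"type":"array"},"force":{"type":"number"}},"required":["delta_pos","yaw","gripper"]}

```bash
mkdir -p pics; ls; python3 - <<'E'
from plant import *
import cv2
s=get_state();print(s)
for n in ["scene","side","wrist"]:
    im=snapshot(n);cv2.imwrite(f"pics/a_{n}.png",im[:,:,::-1]);print(n,camera_params(n))
E
```

```text
pics
{'clock': 0.0, 'q': array([-1.23222333,  0.68995394, -0.19450526,  1.56634595,  0.15732006,
        0.90245765, -0.21512317]), 'qd': array([ 0.0008154 ,  0.00050421,  0.00076825, -0.00138899,  0.00024985,
       -0.00039586, -0.00175002]), 'joint_torque': array([ 1.86569967e-03, -5.27577889e+01, -1.26641683e+00, -1.53423214e+01,
       -5.25848230e-02,  6.42004670e-03,  1.70761646e-04]), 'tool_pos': array([0.18742238, 0.59561434, 0.25192801]), 'eef_rot': array([ 0.1066884 ,  0.69895918, -0.10793851,  0.69887261]), 'contact_force': array([-0.13412021, -0.67505248,  0.95932774]), 'moment': array([ 0.02250202, -0.02609615, -0.01245872]), 'opening': 1.0033928385094542}
scene {'fovy': 53.39266274097266, 'cx': 317.95722541674337, 'cy': 202.61209809628312, 'position': array([1.01225277, 0.53109347, 0.61925467]), 'orientation': array([ 0.28974472,  0.83643272, -0.44267541, -0.14306219])}
side {'fovy': 53.33559036478738, 'cx': 322.1159516016872, 'cy': 202.43141218043013, 'position': array([ 0.15178366, -0.76787619,  0.55056098]), 'orientation': array([ 0.83743522, -0.22997167,  0.12908681, -0.47869811])}
wrist {'fovy': 65.70646984690485, 'cx': 325.12386099238654, 'cy': 199.30018815513415, 'position': array([0.12474119, 0.61539446, 0.38427777]), 'orientation': array([0.79930757, 0.5868923 , 0.07625502, 0.10416339])}
```

View pics/a_scene.png

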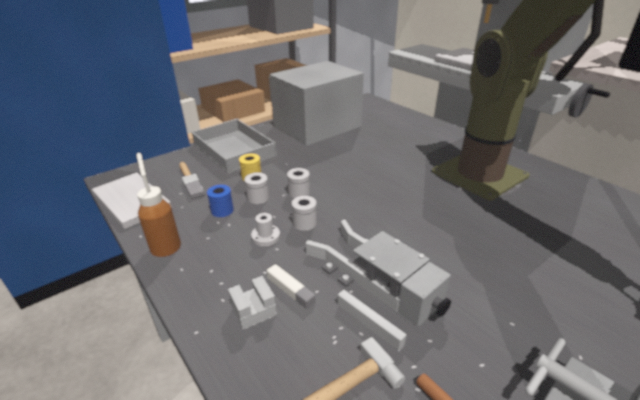

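View pics/a_side.png

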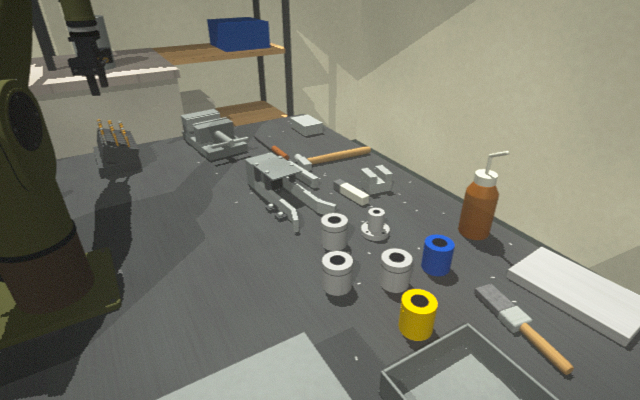

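View pics/a_wrist.png

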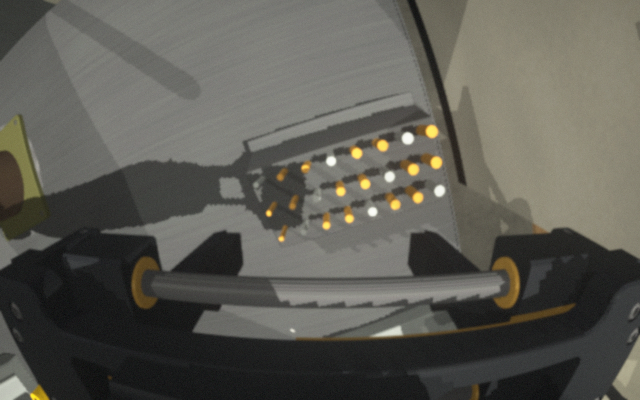

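Sleeve candidates in the scene picture are grey at (257,187), (299,183) and (304,213). The blue (220,200) and yellow (250,167) ones are look-alikes and the hub is at (264,230). In the side picture the grey ones are at (334,230), (338,272) and (397,270), blue is at (437,255), yellow at (418,315), and the hub at (376,225). The three grey ones are mine.

```bash
cat > h.py <<'E'
import numpy as np
from plant import *
from scipy.spatial.transform import Rotation as R
def ray(n,px,cp=None):
    c=cp or camera_params(n);f=200/np.tan(np.radians(c['fovy']/2))
    d=np.array([(px[0]-c['cx'])/f,(px[1]-c['cy'])/f,1.0])
    if n=='wrist':
        v=d[:2];r=np.hypot(*v)
        d=np.array([*(v/r*np.sin(r)),np.cos(r)]) if r>0 else d
    d/=np.linalg.norm(d)
    return np.array(c['position']),R.from_quat(c['orientation']).apply(d)
def atz(n,px,z,cp=None):
    p,d=ray(n,px,cp);return p+d*(z-p[2])/d[2]
def tri(r1,r2):
    A=[];b=[]
    for p,d in (r1,r2):
        M=np.eye(3)-np.outer(d,d);A.append(M);b.append(M@p)
    A=np.array(A);b=np.array(b);x=np.linalg.solve(A.sum(0),b.sum(0))
    g=[np.linalg.norm((np.eye(3)-np.outer(d,d))@(x-p)) for p,d in (r1,r2)]
    return x,max(g)
def proj(n,X,cp=None):
    c=cp or camera_params(n);f=200/np.tan(np.radians(c['fovy']/2))
    v=R.from_quat(c['orientation']).inv().apply(np.array(X)-c['position'])
    if n=='wrist':
        t=np.arctan2(np.hypot(v[0],v[1]),v[2]);h=np.hypot(v[0],v[1]);return c['cx']+f*t*v[0]/h,c['cy']+f*t*v[1]/h
    return c['cx']+f*v[0]/v[2],c['cy']+f*v[1]/v[2]
E
python3 - <<'E'
from h import *
np.set_printoptions(precision=4,suppress=True)
for n in ["scene","side"]:
    snapshot(n)
    for t in ["sleeve1_center","hub_center","guide","cover_edge","stop_housing","cutter_tube","parallel_bar"]:
        z={"sleeve1_center":.0325,"hub_center":.03,"cover_edge":.085}.get(t,0)
        for r in spot_point(t,n)[:6]:
            if r['score']>.2: print(n,t,round(r['score'],2),np.round(r['pixel'],1),atz(n,r['pixel'],z))
print(get_state()['clock'])
E
```

```text
scene sleeve1_center 0.69 [303.4 213.8] [ 0.5577 -0.1332  0.0325]
scene hub_center 0.83 [263.7 225.3] [ 0.6583 -0.1585  0.03  ]
scene guide 0.56 [337.8 250.1] [ 0.5545 -0.0029  0.    ]
scene cover_edge 0.6 [371.2 238. ] [0.5385 0.085  0.085 ]
scene stop_housing 0.93 [409.9 298. ] [0.5346 0.2002 0.    ]
scene cutter_tube 0.62 [284.3 290. ] [0.7218 0.0229 0.    ]
scene parallel_bar 0.67 [367.8 320.4] [0.6399 0.1879 0.    ]
scene parallel_bar 0.54 [298.  183.6] [ 0.4561 -0.3026  0.    ]
side sleeve1_center 0.71 [333.  232.3] [ 0.5498 -0.1389  0.0325]
side hub_center 0.66 [375.6 221.6] [ 0.662  -0.1502  0.03  ]
side hub_center 0.44 [336.3 271.3] [ 0.4858 -0.2541  0.03  ]
side guide 0.66 [308.1 218. ] [ 0.554  -0.0127  0.    ]
side cover_edge 0.98 [286.9 174.3] [0.5461 0.0839 0.085 ]
side stop_housing 0.75 [270.7 181.1] [0.5563 0.2235 0.    ]
side stop_housing 0.32 [305.1 214.5] [0.5554 0.0059 0.    ]
side cutter_tube 0.88 [353.3 195.3] [0.7193 0.025  0.    ]
side parallel_bar 0.77 [301.3 175.6] [0.652  0.2086 0.    ]
0.95
```

```bash
python3 - <<'E'
import cv2
a=cv2.imread('pics/a_scene.png')[140:340,190:460];cv2.imwrite('pics/c1.png',cv2.resize(a,None,fx=2.9,fy=2.9,interpolation=cv2.INTER_CUBIC))
a=cv2.imread('pics/a_side.png')[140:340,230:480];cv2.imwrite('pics/c2.png',cv2.resize(a,None,fx=3,fy=3,interpolation=cv2.INTER_CUBIC))
E
```

```text
(no output)
```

View pics/c1.png

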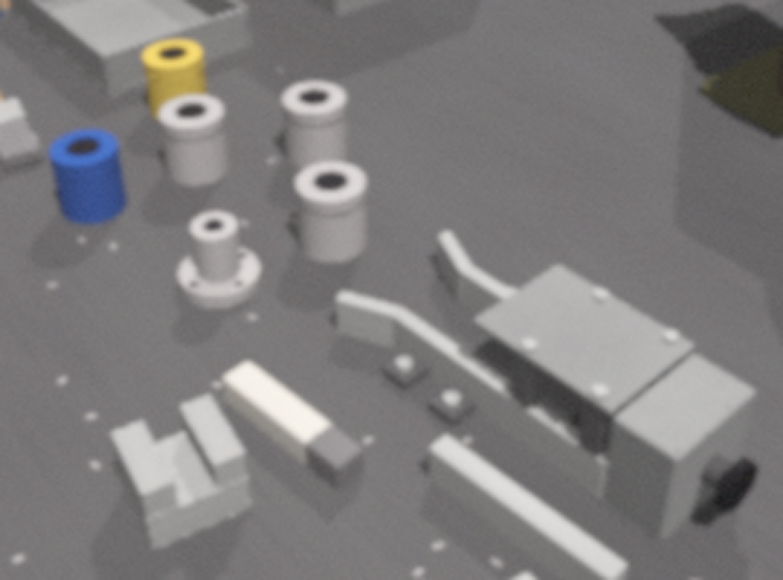

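View pics/c2.png

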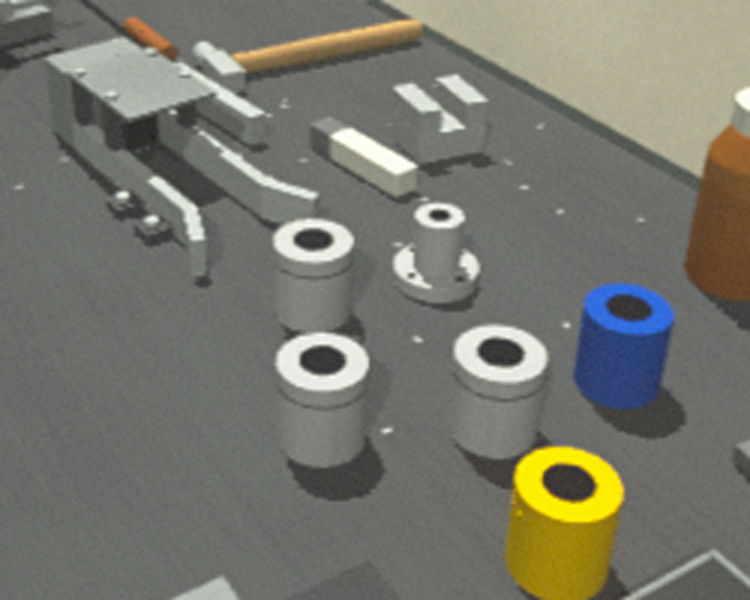

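```bash
python3 - <<'E'
from h import *
np.set_printoptions(precision=4,suppress=True)
c1=lambda p:(p[0]/2.9+190-.33,p[1]/2.9+140-.33)
c2=lambda p:(p[0]/3+230-.33,p[1]/3+140-.33)
for k,a,b in [("near",(330,180),(313,239)),("L",(314,97),(322,360)),("R",(191,111),(500,351)),("hub",(214,225),(440,215)),("blue",(84,147),(629,307)),("yellow",(174,53),(569,482))]:
    print(k,tri(ray('scene',c1(a)),ray('side',c2(b))), atz('scene',c1(a),.065),atz('side',c2(b),.065))
for k,a,b in [("cov f +x",(478,320),(213,92)),("cov f -x",(560,265),(112,128)),("cov b +x",(612,412),(122,40)),("cov b -x",(692,345),(48,60))]:
    print(k,tri(ray('scene',c1(a)),ray('side',c2(b))))
for k,a,b in [("mouth+x",(340,294),(317,197)),("kink+x",(402,308),(265,182)),("mouth-x",(447,235),(200,235)),("kink-x",(468,265),(187,208))]:
    print(k,tri(ray('scene',c1(a)),ray('side',c2(b))))
E
```

```text
near (array([ 0.5533, -0.1369,  0.0653]), np.float64(1.1242735569436692e-06)) [ 0.5531 -0.1372  0.065 ] [ 0.5535 -0.1365  0.065 ]
L (array([ 0.4828, -0.2602,  0.0648]), np.float64(0.00012263751010131905)) [ 0.4828 -0.2599  0.065 ] [ 0.4827 -0.2605  0.065 ]
R (array([ 0.5869, -0.3119,  0.065 ]), np.float64(9.374271225183164e-05)) [ 0.587 -0.312  0.065] [ 0.5868 -0.3119  0.065 ]
hub (array([ 0.6606, -0.1511,  0.0596]), np.float64(0.0003658428083928152)) [ 0.6637 -0.1443  0.065 ] [ 0.6553 -0.158   0.065 ]
blue (array([ 0.6933, -0.3193,  0.0647]), np.float64(0.0003538397978787728)) [ 0.6933 -0.3185  0.065 ] [ 0.6934 -0.3197  0.065 ]
yellow (array([ 0.5427, -0.4236,  0.0652]), np.float64(0.0009445784637462507)) [ 0.542 -0.423  0.065] [ 0.5439 -0.4238  0.065 ]
cov f +x (array([0.5896, 0.0897, 0.0832]), np.float64(0.000127123599158665))
cov f -x (array([0.491 , 0.0782, 0.0773]), np.float64(0.004313854027175082))
cov b +x (array([0.571 , 0.2138, 0.0868]), np.float64(0.013082606592576262))
cov b -x (array([0.4885, 0.2045, 0.0891]), np.float64(0.009440892498760553))
mouth+x (array([ 0.6155, -0.0421,  0.0339]), np.float64(0.0013134005249145514))
kink+x (array([0.5894, 0.0017, 0.0346]), np.float64(0.0021709315450582026))
mouth-x (array([ 0.5025, -0.0456,  0.0356]), np.float64(0.0019116838226288725))
kink-x (array([ 0.5136, -0.0044,  0.0353]), np.float64(0.00027246543573442597))
```

```bash
cat >> h.py <<'E'
def tool():
    s=get_state();M=R.from_quat(s['eef_rot']).as_matrix();return s,np.array(s['tool_pos']),M
def to(target,yawdir=None):
    """delta in tool axes cm to target; yawdir: desired world heading (rad) of tool z axis"""
    s,p,M=tool();d=M.T@(np.array(target)-p)*100
    y=None
    if yawdir is not None:
        cur=np.arctan2(M[1,2],M[0,2]); e=(yawdir-cur+np.pi)%(2*np.pi)-np.pi
        y=-e  # tool x down: positive turn about x = clockwise from above
    return d,y
E
python3 - <<'E'
from h import *
np.set_printoptions(precision=4,suppress=True)
s,p,M=tool();print(M,nose_length() if callable(nose_length) else nose_length)
c=camera_params('wrist');print(M.T@(c['position']-p),M.T@R.from_quat(c['orientation']).as_matrix())
print(to([.52,-.03,.27],np.pi/2),to([.55,-.03,.27],-np.pi/2), s['q'])
E
```

```text
[[ 0.0001  0.3002  0.9539]
 [ 0.0001  0.9539 -0.3002]
 [-1.      0.0001  0.    ]] 0.014
[-0.1322 -0.0003 -0.0658] [[-0.001  -0.2559  0.9667]
 [ 1.      0.0004  0.0011]
 [-0.0007  0.9667  0.2559]]
(array([ -1.729 , -49.755 ,  50.5053]), np.float64(-1.8756857967444844)) (array([ -1.7288, -48.8544,  53.3669]), np.float64(1.2659068568453085)) [-1.2322  0.6891 -0.1945  1.5653  0.1573  0.9025 -0.2151]
```

Emit:
apply_moves([
  [-0.3, -2.5, 2.7],
  [-0.6, -5, 5.4],
  [-0.9, -7.5, 8.1],
  [-1.2, -10, 10.8],
  [-1.5, -12.5, 13.5],
  [-1.7, -15, 16.2],
  [-1.7, -17.5, 18.9],
  [-1.7, -20, 21.6],
  [-1.7, -22.5, 24.3],
  [-1.7, -24.5, 26.7],
], yaw=[0.06, 0.12, 0.18, 0.24, 0.3, 0.36, 0.42, 0.48, 0.54, 0.6], gripper=[100, 90, 80, 70, 60, 50, 45, 45, 45, 45])

```text
clock: 1.78
tool_pos: [0.3696, 0.2798, 0.27]
eef_rot: [0.31, 0.635, -0.311, 0.636]
contact_force: [1.2, 0.7, -0.6]
opening: 0.445
```

```bash
python3 - <<'E'
from h import *
np.set_printoptions(precision=4,suppress=True)
s,p,M=tool();print(p,M[:,2],s['opening'],s['q'],s['contact_force'])
print(to([.55,-.03,.27],-np.pi/2))
E
```

```text
[0.3696 0.2798 0.27  ] [ 0.6145 -0.7889  0.0006] 0.44549020071307066 [-0.7072  0.4554 -0.0605  2.0167  0.0438  0.6708 -0.1341] [ 1.1674  0.7371 -0.5937]
(array([ 0.023 , -4.8027, 35.5292]), np.float64(0.6617789665341931))
```

Emit:
apply_moves([
  [0, -0.5, 3.6],
  [0, -1, 7.2],
  [0, -1.5, 10.8],
  [0, -2, 14.4],
  [0, -2.5, 18],
  [0, -3, 21.6],
  [0, -3.5, 25.2],
  [0, -4, 28.8],
  [0, -4.5, 32.4],
  [0, -4.8, 35.5],
], yaw=[0.07, 0.14, 0.2, 0.27, 0.33, 0.4, 0.46, 0.53, 0.6, 0.66], gripper=[45, 45, 45, 45, 45, 45, 45, 45, 45, 45])

```text
clock: 2.62
tool_pos: [0.5507, -0.0326, 0.2705]
eef_rot: [-0.501, -0.499, 0.501, -0.5]
contact_force: [0.0, 1.4, -0.2]
opening: 0.448
```

```bash
python3 - <<'E'
from h import *
import cv2,pickle
np.set_printoptions(precision=4,suppress=True)
s,p,M=tool();print(p,M[:,2],s['opening'],s['q'],s['contact_force'])
cp=camera_params('wrist');im=snapshot('wrist');cv2.imwrite('pics/b_wrist.png',im[:,:,::-1]);pickle.dump(cp,open('b_cp.pkl','wb'))
for t,z in [("guide",0),("cover_edge",.085),("sleeve1_center",.0325)]:
    for r in spot_point(t,'wrist')[:4]: print(t,r['score'],r['pixel'],atz('wrist',r['pixel'],z,cp))
E
```

```text
[ 0.5507 -0.0326  0.2705] [-0.0033 -1.      0.0012] 0.4475996075357692 [-0.0942  0.5689  0.1126  1.7791 -0.0831  0.7971  0.0556] [ 0.0028  1.3503 -0.242 ]
cover_edge 0.65 [319.9, 69.9] [0.5458 0.0837 0.085 ]
sleeve1_center 0.63 [327.6, 250.1] [ 0.5538 -0.1337  0.0325]
```

View pics/b_wrist.png

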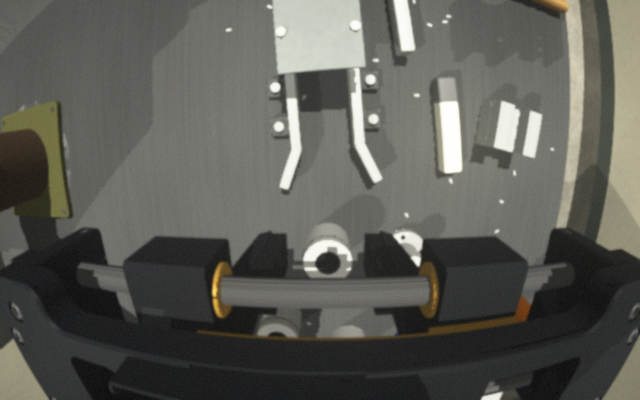

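```bash
python3 - <<'E'
import cv2
a=cv2.imread('pics/b_wrist.png')[60:195,250:400];cv2.imwrite('pics/c3.png',cv2.resize(a,None,fx=4.4,fy=4.4,interpolation=cv2.INTER_CUBIC))
E
```

```text
(no output)
```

View pics/c3.png

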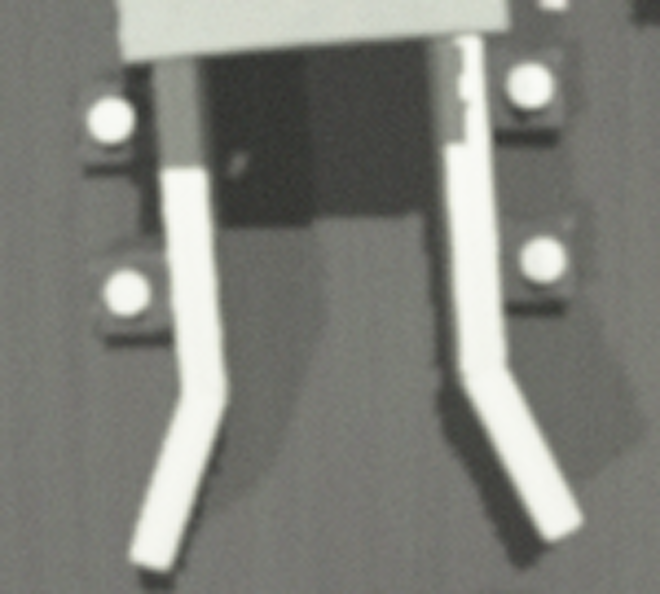

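```bash
python3 - <<'E'
from h import *
import pickle
np.set_printoptions(precision=4,suppress=True)
cp=pickle.load(open('b_cp.pkl','rb'))
u=lambda p:(p[0]/4.4+250-.4,p[1]/4.4+60-.4)
for k,p,z in [("Lk",(226,385),.035),("Lu",(206,170),.035),("Rk",(462,372),.035),("Ru",(446,145),.035),("c-",(127,62),.085),("c+",(507,30),.085),("mL",(172,570),.035),("mR",(545,540),.035)]:
    print(k,atz('wrist',u(p),z,cp))
for p in [(327,263)]: print('near top',atz('wrist',p,.065,cp))
E
```

```text
Lk [ 0.5222 -0.0003  0.035 ]
Lu [0.5175 0.0581 0.035 ]
Rk [0.586  0.0032 0.035 ]
Ru [0.5814 0.0646 0.035 ]
c- [0.5037 0.0808 0.085 ]
c+ [0.5914 0.088  0.085 ]
mL [ 0.5062 -0.0515  0.035 ]
mR [ 0.6099 -0.0433  0.035 ]
near top [ 0.5528 -0.1364  0.065 ]
```

Emit:
apply_moves([
  [1, 0.1, 3],
  [3, 0.1, 6],
  [5, 0.2, 9],
  [8, 0.2, 12.5],
  [11, 0.2, 15.7],
  [14, 0.2, 15.7],
  [17, 0.2, 15.7],
  [20, 0.2, 15.7],
  [22.5, 0.2, 15.7],
  [24.4, 0.2, 15.7],
], yaw=[0, 0, 0, 0, 0, 0, 0, 0, 0, 0], gripper=[45, 45, 45, 45, 45, 45, 45, 45, 45, 45])

```text
clock: 3.65
tool_pos: [0.5512, -0.1842, 0.024]
eef_rot: [0.499, 0.502, -0.499, 0.5]
contact_force: [-1.3, 0.6, -0.1]
opening: 0.45
```

```bash
cat >> h.py <<'E'
O=np.array([.554,.0015]);U=np.array([-.0785,.9969]);N=np.array([.9969,.0785])
def st(n):
    import cv2
    s,p,M=tool();d=p[:2]-O
    print('t',round(s['clock'],2),'p',np.round(p,4),'head',round(np.degrees(np.arctan2(M[1,2],M[0,2])),2),'lane s,n',np.round([d@U,d@N],4),'F',np.round(s['contact_force'],2),'op',round(s['opening'],3))
    if n:
        for c in n.split(',')[1:]:
            cv2.imwrite(f"pics/{n.split(',')[0]}_{c}.png",snapshot(c)[:,:,::-1])
E
python3 -c "
from h import *
st('d,side')
import cv2;a=cv2.imread('pics/d_side.png')[120:340,230:480];cv2.imwrite('pics/d_side.png',cv2.resize(a,None,fx=3,fy=2.7))"
```

```text
t 3.65 p [ 0.5512 -0.1842  0.024 ] head -89.78 lane s,n [-0.1849 -0.0174] F [-1.31  0.61 -0.11] op 0.45
```

View pics/d_side.png

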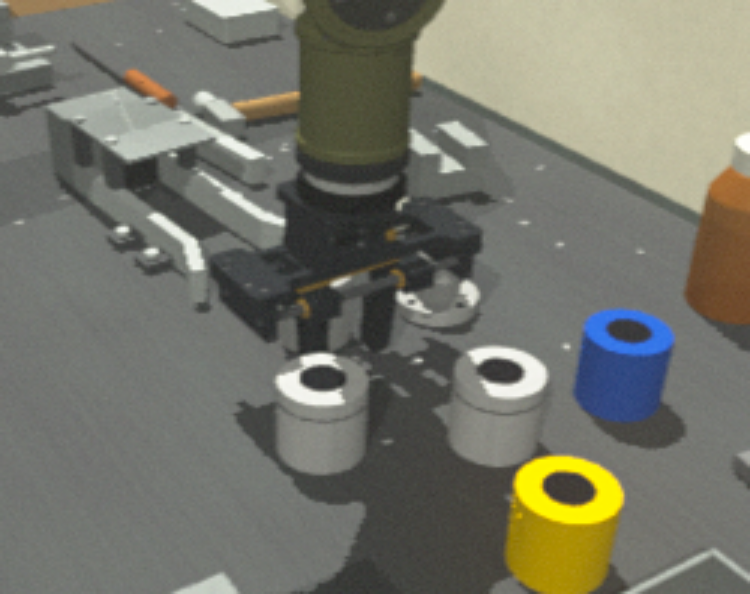

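Emit:
apply_moves([
  [-0.1, 0.1, -0.6],
  [-0.2, 0.2, -1.4],
  [-0.2, 0.2, -2.5],
  [-0.2, 0.3, -3.7],
  [-0.2, 0.4, -4.9],
  [-0.2, 0.4, -6.1],
  [-0.2, 0.5, -7.3],
  [-0.2, 0.6, -8.5],
  [-0.2, 0.7, -9.7],
  [-0.2, 0.7, -10.9],
], yaw=[0, 0, 0, 0, -0.01, -0.02, -0.03, -0.05, -0.06, -0.075], gripper=[45, 45, 45, 45, 45, 45, 45, 45, 45, 45])

```text
clock: 4.53
tool_pos: [0.5568, -0.074, 0.0242]
eef_rot: [0.479, 0.522, -0.48, 0.518]
contact_force: [-0.4, -4.4, 3.8]
opening: 0.449
```

```bash
python3 -c "
from h import *
st('e,wrist,side')
print(to([.554,.0015,.026],np.radians(-85.5)))"
```

```text
t 4.53 p [ 0.5568 -0.074   0.0242] head -85.42 lane s,n [-0.0755 -0.0031] F [-0.44 -4.41  3.81] op 0.449
(array([-0.18356927,  0.36163814, -7.18995873]), np.float64(0.005398349989417461))
```

View pics/e_wrist.png

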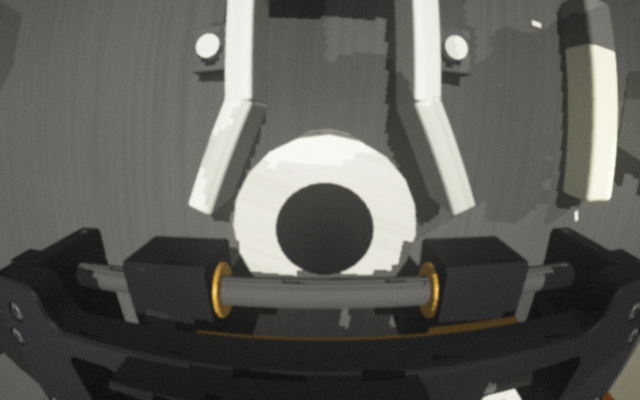

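Emit:
apply_moves([
  [-0.1, 0.1, -0.7],
  [-0.1, 0.2, -1.4],
  [-0.1, 0.3, -2.1],
  [-0.1, 0.3, -2.8],
  [-0.1, 0.3, -3.5],
  [-0.1, 0.3, -4.2],
  [-0.1, 0.3, -4.9],
  [-0.1, 0.3, -5.6],
  [-0.1, 0.3, -6.3],
  [-0.1, 0.3, -7],
], yaw=[0, 0, 0, 0, 0, 0, 0, 0, 0, 0], gripper=[40, 35, 30, 25, 23, 23, 23, 23, 23, 23])

```text
clock: 5.47
tool_pos: [0.5533, 0.0003, 0.0251]
eef_rot: [0.479, 0.524, -0.478, 0.517]
contact_force: [0.3, -1.1, -1.3]
opening: 0.228
```

```bash
python3 -c "
from h import *
st('f,wrist,side')
"
```

```text
t 5.47 p [5.533e-01 3.000e-04 2.510e-02] head -85.19 lane s,n [-0.0011 -0.0008] F [ 0.26 -1.14 -1.31] op 0.228
```

View pics/f_wrist.png

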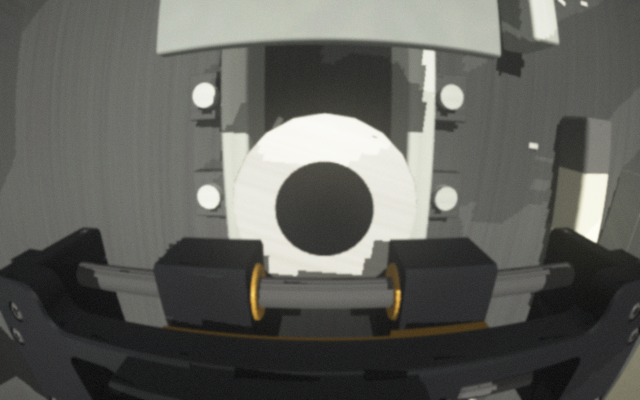

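View pics/f_side.png

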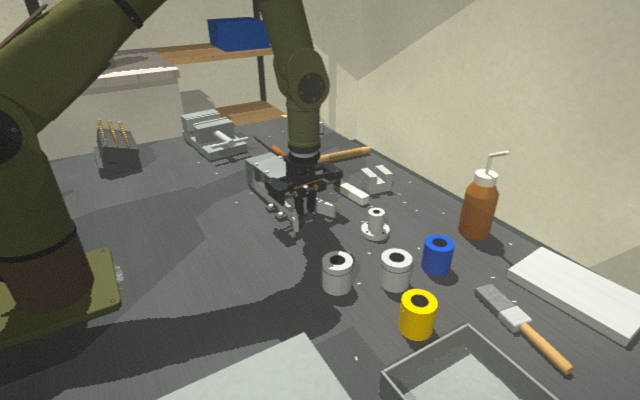

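```bash
python3 -c "
from h import *
print(to([.4632,-.3078,.14],np.radians(-112.4)))
"
```

```text
(array([-11.68744357, -11.7243357 ,  29.97062006]), np.float64(0.47733930831671945))
```

Emit:
apply_moves([
  [0, 0, 1.5],
  [-1, 0, 4],
  [-4, 0, 7],
  [-7.5, -0.5, 9],
  [-11, -2, 12],
  [-11.7, -4, 15.5],
  [-11.7, -6, 19],
  [-11.7, -8, 22.5],
  [-11.7, -10, 26.5],
  [-11.7, -11.7, 30],
], yaw=[0, 0, 0, 0.05, 0.1, 0.17, 0.25, 0.33, 0.41, 0.48], gripper=[23, 23, 23, 30, 45, 45, 45, 45, 45, 45])

```text
clock: 6.4
tool_pos: [0.4632, -0.3074, 0.1406]
eef_rot: [-0.589, -0.395, 0.589, -0.388]
contact_force: [1.2, -0.4, 0.7]
opening: 0.453
```

```bash
python3 -c "
from h import *
st('')
print(to([.4632,-.3078,.026],np.radians(-112.4)))
"
```

```text
t 6.4 p [ 0.4632 -0.3074  0.1406] head -112.77 lane s,n [-0.3008 -0.1147] F [ 1.25 -0.43  0.68] op 0.453
(array([11.45848861,  0.11846691,  0.10133943]), np.float64(-0.006406613263807426))
```

Emit:
apply_moves([
  [3, 0.1, 0.1],
  [6, 0.1, 0.1],
  [9, 0.1, 0.1],
  [10.8, 0.1, 0.1],
  [11.4, 0.1, 0.1],
  [11.4, 0.1, 0.1],
  [11.4, 0.1, -1],
  [11.4, 0.1, -2],
  [11.4, 0.1, -3],
  [11.4, 0.1, -4],
], yaw=[0, 0, 0, 0, 0, 0, 0, 0, 0, 0], gripper=[45, 45, 45, 45, 45, 45, 45, 45, 45, 45])

```text
clock: 7.23
tool_pos: [0.4801, -0.2691, 0.028]
eef_rot: [0.589, 0.395, -0.589, 0.389]
contact_force: [-0.9, -2.4, 1.1]
opening: 0.447
```

```bash
python3 -c "
from h import *
st('g,wrist')
W=O-.075*U;d=np.array([.381,.925])
print(to([*(W-.0314*d),.026],np.radians(-112.4)))
"
```

```text
t 7.23 p [ 0.4801 -0.2691  0.028 ] head -112.73 lane s,n [-0.264 -0.095] F [-0.91 -2.36  1.13] op 0.447
(array([  0.30855066,  -0.12127107, -17.68186565]), np.float64(-0.0024933569489142826))
```

View pics/g_wrist.png

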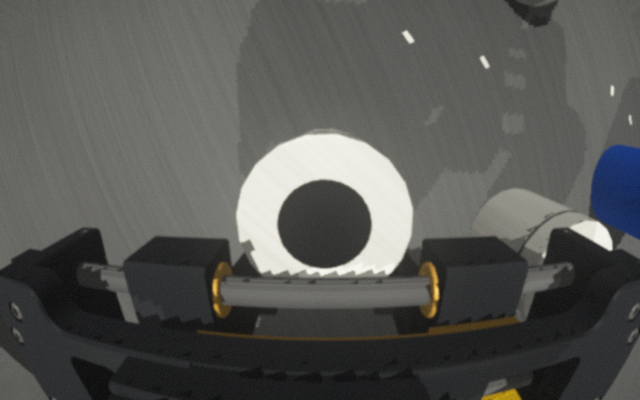

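Emit:
apply_moves([
  [0.1, 0, -1.1],
  [0.2, 0, -2.2],
  [0.2, 0, -3.3],
  [0.2, 0, -4.4],
  [0.2, 0, -5.5],
  [0.2, -0.1, -6.6],
  [0.2, -0.1, -7.7],
  [0.2, -0.1, -8.8],
  [0.2, -0.1, -9.9],
  [0.2, -0.1, -11],
], yaw=[0, 0, 0, 0, 0, 0, 0, 0, 0, 0], gripper=[45, 45, 45, 45, 45, 45, 45, 45, 45, 45])

```text
clock: 8.12
tool_pos: [0.5226, -0.1632, 0.0266]
eef_rot: [0.589, 0.396, -0.587, 0.389]
contact_force: [-1.3, -4.0, 4.5]
opening: 0.448
```

```bash
python3 -c "
from h import *
st('')
s,p,M=tool()
c=p[:2]-.0314*M[:2,2];print('sleeve',c,(c-O)@U,(c-O)@N)
# swing plan: sleeve centre goes from c to lane s=-.06,n=0; heading -112.7 -> -85.5
import numpy as np
for f in np.arange(1,11)/10:
    cc=c+(O-.06*U-c)*f; h=np.radians(-112.7+27.2*f); t=cc+.0314*np.array([np.cos(h),np.sin(h)])
    d,y=to([*t,.026],h);print(np.round(d,2),round(y,3))
"
```

```text
t 8.12 p [ 0.5226 -0.1632  0.0266] head -112.55 lane s,n [-0.1617 -0.0442] F [-1.35 -4.    4.48] op 0.448
sleeve [ 0.53468534 -0.13420308] -0.13376619677761592 -0.029907481068367388
[ 0.07  0.07 -0.8 ] -0.045
[ 0.07  0.15 -1.6 ] -0.092
[ 0.08  0.23 -2.41] -0.14
[ 0.08  0.31 -3.23] -0.187
[ 0.09  0.39 -4.05] -0.235
[ 0.09  0.46 -4.88] -0.282
[ 0.1   0.53 -5.72] -0.33
[ 0.11  0.6  -6.56] -0.377
[ 0.11  0.67 -7.42] -0.425
[ 0.12  0.74 -8.27] -0.472
```

Emit:
apply_moves([
  [0.05, 0.1, -0.8],
  [0.05, 0.15, -1.6],
  [0.05, 0.2, -2.4],
  [0.05, 0.3, -3.2],
  [0.05, 0.4, -4.1],
  [0.05, 0.5, -4.9],
  [0.05, 0.5, -5.7],
  [0.05, 0.6, -6.6],
  [0.05, 0.7, -7.4],
  [0.05, 0.75, -8.3],
], yaw=[-0.045, -0.09, -0.14, -0.19, -0.235, -0.28, -0.33, -0.38, -0.425, -0.47], gripper=[45, 45, 45, 45, 45, 45, 45, 45, 45, 45])

```text
clock: 8.95
tool_pos: [0.5616, -0.0882, 0.0264]
eef_rot: [0.481, 0.524, -0.478, 0.516]
contact_force: [-0.4, -1.5, -0.6]
opening: 0.451
```

```bash
python3 -c "
from h import *
st('i,wrist')
print(to([*(O-.003*U),.026],np.radians(-85.5)))
"
```

```text
t 8.95 p [ 0.5616 -0.0882  0.0264] head -85.34 lane s,n [-0.0901  0.0005] F [-0.39 -1.52 -0.61] op 0.451
(array([ 0.15765472, -0.13601838, -8.43463342]), np.float64(0.007205918052227922))
```

View pics/i_wrist.png

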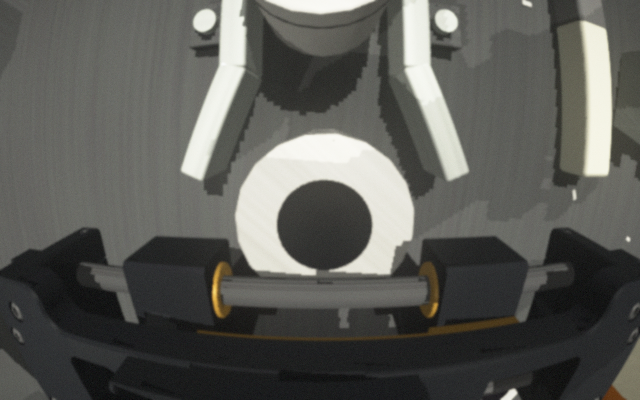

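Emit:
apply_moves([
  [0, 0, -0.8],
  [0, 0, -1.6],
  [0, 0, -2.5],
  [0, -0.1, -3.3],
  [0, -0.1, -4.1],
  [0, -0.1, -4.9],
  [0, -0.1, -5.8],
  [0, -0.1, -6.7],
  [0, -0.1, -7.6],
  [0, -0.1, -8.4],
], yaw=[0, 0, 0, 0, 0, 0, 0, 0, 0, 0], gripper=[45, 40, 35, 30, 25, 23, 23, 23, 23, 23])

```text
clock: 9.83
tool_pos: [0.5542, -0.0003, 0.0274]
eef_rot: [0.48, 0.526, -0.475, 0.517]
contact_force: [-0.3, -3.3, -3.1]
opening: 0.23
```

```bash
python3 -c "
from h import *
st('j,wrist')
W=O-.10*U;c=np.array([.5869,-.3119]);d=(W-c)/np.linalg.norm(W-c);h=np.degrees(np.arctan2(d[1],d[0]));print(h,np.linalg.norm(W-c))
print(to([*(c-.0514*d),.14],np.radians(h-180)))
"
```

```text
t 9.83 p [ 5.542e-01 -3.000e-04  2.740e-02] head -85.05 lane s,n [-0.0018  0.0001] F [-0.33 -3.25 -3.15] op 0.23
96.68541372427521 0.2151731084499176
(array([-11.85500346,   0.58188837,  36.53291492]), np.float64(-0.027721466050435684))
```

View pics/j_wrist.png

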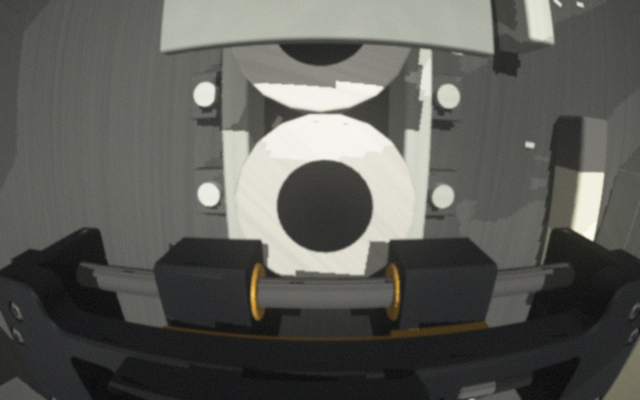

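Emit:
apply_moves([
  [0, 0, 1.5],
  [-1, 0, 4],
  [-4, 0, 7],
  [-7.5, 0, 10],
  [-11, 0, 13.5],
  [-11.8, 0.2, 17.5],
  [-11.8, 0.4, 21.5],
  [-11.8, 0.6, 25.5],
  [-11.8, 0.6, 29.5],
  [-11.8, 0.6, 33],
], yaw=[0, 0, 0, 0, 0, 0, -0.01, -0.02, -0.03, -0.03], gripper=[23, 23, 23, 30, 45, 45, 45, 45, 45, 45])

```text
clock: 10.72
tool_pos: [0.5893, -0.3311, 0.1406]
eef_rot: [0.473, 0.533, -0.466, 0.524]
contact_force: [0.9, 0.5, -0.2]
opening: 0.449
```

Emit:
apply_moves([
  [0, 0, 2.5],
  [1, 0, 4],
  [3, 0, 4],
  [6, 0, 4],
  [9, 0, 4],
  [10.8, 0, 4],
  [11.4, 0, 4],
  [11.4, 0, 4],
], yaw=[0, 0, 0, 0, 0, 0, 0, 0], gripper=[45, 45, 45, 45, 45, 45, 45, 45])

```text
clock: 11.38
tool_pos: [0.5919, -0.3689, 0.0242]
eef_rot: [0.473, 0.535, -0.467, 0.522]
contact_force: [0.0, 0.8, 0.2]
opening: 0.448
```

```bash
python3 -c "
from h import *
st('k,wrist')
W=O-.10*U;c=np.array([.5869,-.3119]);d=(W-c)/np.linalg.norm(W-c);h=np.degrees(np.arctan2(d[1],d[0]));print(h,np.linalg.norm(W-c))
print(to([*(c-.0414*d),.026],np.radians(h-180)))
print(to([*(W-.0314*d),.026],np.radians(h-180)))
"
```

```text
t 11.38 p [ 0.5919 -0.3689  0.0242] head -83.25 lane s,n [-0.3722  0.0087] F [0.03 0.83 0.17] op 0.448
96.68541372427521 0.2151731084499176
(array([ 0.02367253,  0.05258567, -1.65758877]), np.float64(0.0011401445373939723))
(array([  0.39262855,   0.07922528, -24.1718609 ]), np.float64(0.0011401445373939723))
```

View pics/k_wrist.png

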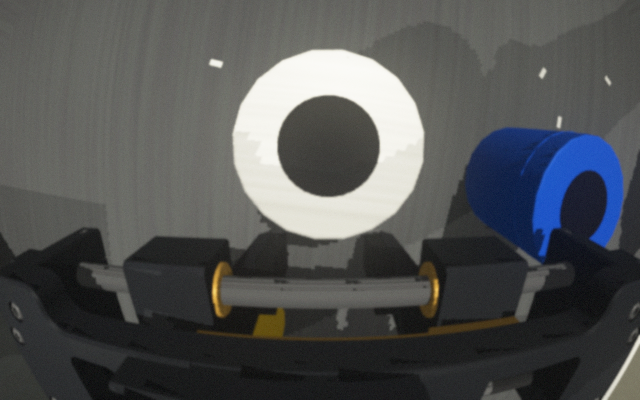

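Emit:
apply_moves([
  [-0.6, 0.1, -0.5],
  [-0.6, 0.1, -1.2],
  [-0.6, 0.1, -2],
  [-0.6, 0.1, -3],
  [-0.6, 0.1, -4.2],
  [-0.6, 0.1, -5.4],
  [-0.6, 0.1, -6.6],
  [-0.6, 0.1, -7.8],
  [-0.6, 0.1, -9],
  [-0.6, 0.1, -10.2],
], yaw=[0, 0, 0, 0, 0, 0, 0, 0, 0, 0], gripper=[45, 45, 45, 45, 45, 45, 45, 45, 45, 45])

```text
clock: 12.27
tool_pos: [0.5821, -0.2672, 0.0338]
eef_rot: [0.473, 0.533, -0.467, 0.524]
contact_force: [0.8, -2.4, 1.3]
opening: 0.45
```

```bash
python3 -c "
from h import *
st('l,wrist')
W=O-.10*U;h=np.radians(96.7);d=np.array([np.cos(h),np.sin(h)])
print(to([*(W-.0314*d),.026],h-np.pi))
"
```

```text
t 12.27 p [ 0.5821 -0.2672  0.0338] head -83.24 lane s,n [-0.27   0.007] F [ 0.76 -2.37  1.34] op 0.45
(array([  1.02353333,  -0.01536596, -13.43823372]), np.float64(0.003957534682401231))
```

View pics/l_wrist.png

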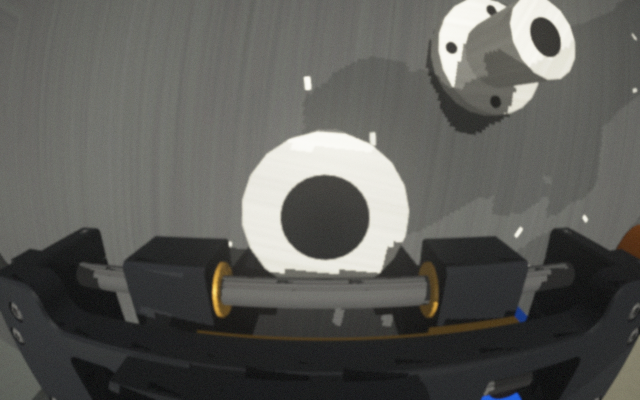

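Emit:
apply_moves([
  [0, 0, -1.2],
  [0.1, 0, -2.4],
  [0.2, 0, -3.7],
  [0.3, 0, -5],
  [0.4, 0, -6.3],
  [0.4, 0, -7.6],
  [0.4, 0, -9],
  [0.4, 0, -10.4],
  [0.5, 0, -11.8],
  [0.5, 0, -13.2],
], yaw=[0, 0, 0, 0, 0, 0, 0, 0, 0, 0], gripper=[45, 45, 45, 45, 45, 45, 45, 45, 45, 45])

```text
clock: 13.15
tool_pos: [0.5656, -0.1302, 0.031]
eef_rot: [0.473, 0.536, -0.465, 0.523]
contact_force: [0.7, -2.5, -0.4]
opening: 0.449
```

```bash
python3 -c "
from h import *
st('m,wrist')
print(to([*(O-.07*U),.027],np.radians(-85.5)))
"
```

```text
t 13.15 p [ 0.5656 -0.1302  0.031 ] head -83.06 lane s,n [-0.1322  0.0012] F [ 0.7  -2.45 -0.38] op 0.449
(array([ 0.52301254,  0.168098  , -5.72068714]), np.float64(0.04671396924024407))
```

View pics/m_wrist.png

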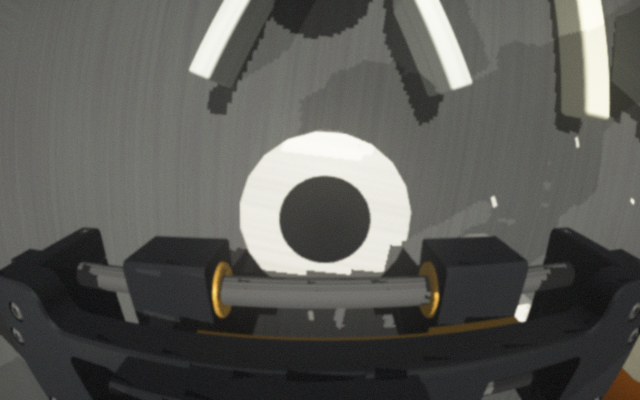

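Emit:
apply_moves([
  [0.1, 0, -0.7],
  [0.2, 0, -1.4],
  [0.3, 0, -2.1],
  [0.4, 0.1, -2.8],
  [0.5, 0.1, -3.5],
  [0.5, 0.15, -4.2],
  [0.5, 0.15, -4.9],
  [0.5, 0.2, -5.5],
  [0.5, 0.2, -5.8],
  [0.5, 0.2, -5.8],
], yaw=[0.01, 0.01, 0.02, 0.02, 0.03, 0.03, 0.04, 0.045, 0.045, 0.045], gripper=[45, 45, 40, 35, 30, 25, 23, 23, 23, 23])

```text
clock: 14.03
tool_pos: [0.5594, -0.0655, 0.0271]
eef_rot: [0.483, 0.529, -0.474, 0.511]
contact_force: [0.2, 0.9, -0.3]
opening: 0.233
```

```bash
python3 -c "
from h import *
st('n,wrist')
print(to([*(O-.04*U),.027],np.radians(-85.5)))
"
```

```text
t 14.03 p [ 0.5594 -0.0655  0.0271] head -85.29 lane s,n [-0.0672  0.0001] F [ 0.24  0.91 -0.35] op 0.233
(array([ 0.08900506, -0.01224646, -2.80089346]), np.float64(0.002962585811360441))
```

View pics/n_wrist.png

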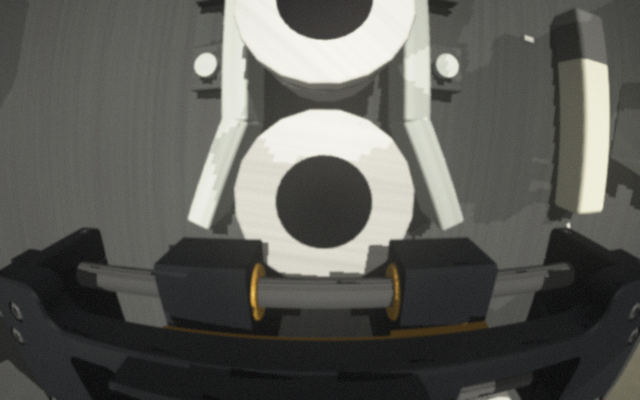

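Emit:
apply_moves([
  [0, 0, -0.3],
  [0, 0, -0.6],
  [0, 0, -0.9],
  [0, 0, -1.2],
  [0, 0, -1.5],
  [0, 0, -1.8],
  [0, 0, -2.1],
  [0, 0, -2.4],
  [0, 0, -2.6],
  [0, 0, -2.8],
], yaw=[0, 0, 0, 0, 0, 0, 0, 0, 0, 0], gripper=[23, 23, 23, 23, 23, 23, 23, 23, 23, 23])

```text
clock: 14.92
tool_pos: [0.5572, -0.0381, 0.0278]
eef_rot: [0.483, 0.528, -0.475, 0.511]
contact_force: [-0.2, -3.0, -2.8]
opening: 0.233
```

```bash
python3 -c "
from h import *
st('')
print(to([*(O-.03*U),.026],np.radians(-85.5)))
"
```

```text
t 14.92 p [ 0.5572 -0.0381  0.0278] head -85.32 lane s,n [-0.0398  0.0001] F [-0.23 -2.99 -2.77] op 0.233
(array([ 0.2080986 , -0.00124497, -0.97196557]), np.float64(0.0031282600490918355))
```

Emit:
apply_moves([
  [0.1, 0, -0.1],
  [0.1, 0, -0.2],
  [0.1, 0, -0.3],
  [0.1, 0, -0.4],
], yaw=[0, 0, 0, 0], gripper=[23, 23, 23, 23])

```text
clock: 15.25
tool_pos: [0.5572, -0.0353, 0.0273]
eef_rot: [0.484, 0.528, -0.475, 0.512]
contact_force: [0.9, -6.2, -1.0]
opening: 0.229
```

Emit:
apply_moves([
  [0, 0, -0.1],
  [0, 0, -0.2],
  [0, 0, -0.3],
  [0, 0, -0.4],
], yaw=[0, 0, 0, 0], gripper=[23, 23, 23, 23])

```text
clock: 15.58
tool_pos: [0.5569, -0.0313, 0.0274]
eef_rot: [0.484, 0.528, -0.475, 0.512]
contact_force: [0.1, -4.5, -1.7]
opening: 0.232
```

Emit:
apply_moves([
  [0, 0, -0.1],
  [0, 0, -0.2],
  [0, 0, -0.3],
  [0, 0, -0.4],
], yaw=[0, 0, 0, 0], gripper=[23, 23, 23, 23])

```text
clock: 15.92
tool_pos: [0.5565, -0.0271, 0.0275]
eef_rot: [0.484, 0.528, -0.475, 0.512]
contact_force: [0.8, -3.6, -3.5]
opening: 0.228
```

Emit:
apply_moves([
  [0, 0, -0.1],
  [0, 0, -0.2],
  [0, 0, -0.3],
  [0, 0, -0.4],
], yaw=[0, 0, 0, 0], gripper=[23, 23, 23, 23])

```text
clock: 16.25
tool_pos: [0.5562, -0.0235, 0.0275]
eef_rot: [0.484, 0.527, -0.475, 0.512]
contact_force: [0.6, -6.4, -3.2]
opening: 0.224
```

Emit:
apply_moves([
  [0, 0, -0.1],
  [0, 0, -0.2],
  [0, 0, -0.3],
], yaw=[0, 0, 0], gripper=[23, 23, 23])

```text
clock: 16.5
tool_pos: [0.556, -0.0218, 0.0275]
eef_rot: [0.483, 0.527, -0.476, 0.512]
contact_force: [1.1, -6.9, -2.9]
opening: 0.233
```

Emit:
apply_moves([
  [0, 0, -0.1],
  [0, 0, -0.2],
  [0, 0, -0.3],
], yaw=[0, 0, 0], gripper=[23, 23, 23])

```text
clock: 16.75
tool_pos: [0.5558, -0.0206, 0.0275]
eef_rot: [0.483, 0.526, -0.477, 0.512]
contact_force: [1.2, -8.0, -2.9]
opening: 0.23
```

Emit:
apply_moves([
  [0, 0, -0.1],
  [0, 0, -0.2],
  [0, 0, -0.3],
  [0, 0, -0.4],
], yaw=[0, 0, 0, 0], gripper=[23, 23, 23, 23])

```text
clock: 17.08
tool_pos: [0.5556, -0.0191, 0.0276]
eef_rot: [0.483, 0.524, -0.478, 0.513]
contact_force: [1.2, -9.9, -4.3]
opening: 0.231
```

```bash
python3 -c "
from h import *
st('')
"
```

```text
t 17.08 p [ 0.5556 -0.0191  0.0276] head -85.66 lane s,n [-0.0206  0.    ] F [ 1.22 -9.93 -4.33] op 0.231
```

Emit:
apply_moves([
  [0, 0, -0.2],
  [0, 0, -0.2],
  [0, 0, -0.2],
  [0, 0, -0.2],
  [0, 0, -0.2],
], yaw=[0, 0, 0, 0, 0], gripper=[23, 23, 23, 23, 23])

```text
clock: 17.5
tool_pos: [0.5555, -0.019, 0.0276]
eef_rot: [0.483, 0.523, -0.479, 0.513]
contact_force: [0.8, -8.1, -3.3]
opening: 0.229
```

Emit:
apply_moves([
  [0, 0, -0.2],
  [0, 0, -0.2],
  [0, 0, -0.2],
  [0, 0, -0.2],
  [0, 0, -0.2],
  [0, 0, -0.2],
  [0, 0, -0.2],
  [0, 0, -0.2],
  [0, 0, -0.2],
  [0, 0, -0.2],
], yaw=[0, 0, 0, 0, 0, 0, 0, 0, 0, 0], gripper=[23, 23, 23, 23, 23, 23, 23, 23, 23, 23])

```text
clock: 18.33
tool_pos: [0.5554, -0.019, 0.0276]
eef_rot: [0.483, 0.522, -0.48, 0.513]
contact_force: [0.5, -8.7, -3.2]
opening: 0.232
```

```bash
python3 -c "
from h import *
st('p,wrist,side')
for i in range(3):
    snapshot('side');st('')
"
```

```text
t 18.33 p [ 0.5554 -0.019   0.0276] head -85.85 lane s,n [-0.0206 -0.0002] F [ 0.5  -8.69 -3.2 ] op 0.232
t 18.48 p [ 0.5554 -0.019   0.0276] head -85.85 lane s,n [-0.0206 -0.0002] F [-0.48 -7.99 -3.25] op 0.227
t 18.53 p [ 0.5554 -0.019   0.0276] head -85.85 lane s,n [-0.0205 -0.0002] F [ 0.2  -8.77 -2.74] op 0.227
t 18.58 p [ 0.5554 -0.019   0.0276] head -85.85 lane s,n [-0.0206 -0.0002] F [ 0.65 -7.9  -2.22] op 0.227
```

View pics/p_wrist.png

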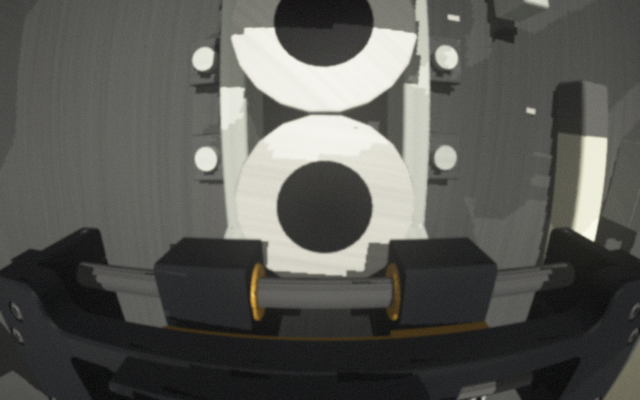

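Emit:
apply_moves([
  [0, 0, -0.1],
  [0, 0, 0],
  [0, 0, 0.1],
  [0, 0, 0.2],
  [0, 0, 0.3],
  [0, 0, 0.4],
], yaw=[0, 0, 0, 0, 0, 0], gripper=[23, 23, 23, 23, 23, 23])

```text
clock: 19.08
tool_pos: [0.5557, -0.0214, 0.0277]
eef_rot: [0.483, 0.523, -0.479, 0.513]
contact_force: [0.0, 0.2, -0.1]
opening: 0.232
```

```bash
python3 -c "
from h import *
st('q,wrist')
"
```

```text
t 19.08 p [ 0.5557 -0.0214  0.0277] head -85.77 lane s,n [-0.023  -0.0001] F [ 0.    0.24 -0.06] op 0.232
```

View pics/q_wrist.png

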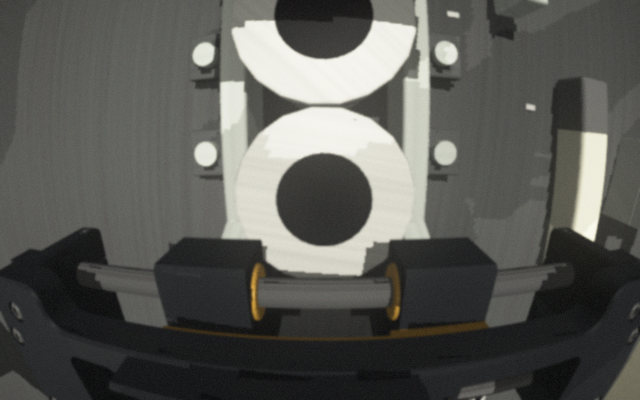

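Emit:
apply_moves([
  [0, 0, 0.5],
  [0, 0, 1.5],
  [0, 0, 3],
  [-1, 0, 5],
  [-4, 0, 7],
  [-8, 0, 8.5],
  [-12, 0, 9],
  [-15, 0, 9],
  [-18, 0, 9],
  [-18, 0, 9],
], yaw=[0, 0, 0, 0, 0, 0, 0, 0, 0, 0], gripper=[23, 23, 23, 23, 23, 23, 23, 23, 23, 23])

```text
clock: 19.97
tool_pos: [0.5666, -0.1165, 0.2123]
eef_rot: [0.486, 0.519, -0.478, 0.516]
contact_force: [0.4, 0.4, -0.4]
opening: 0.23
```

```bash
python3 -c "
from h import *
import pickle,cv2
cp=camera_params('wrist');pickle.dump(cp,open('r_cp.pkl','wb'))
st('r,wrist,scene,side')
a=cv2.imread('pics/r_wrist.png')[0:260,200:460];cv2.imwrite('pics/r_w2.png',cv2.resize(a,None,fx=2.3,fy=2.3,interpolation=cv2.INTER_CUBIC))
a=cv2.imread('pics/r_side.png')[120:340,230:480];cv2.imwrite('pics/r_s2.png',cv2.resize(a,None,fx=2.7,fy=2.7,interpolation=cv2.INTER_CUBIC))
"
```

```text
t 19.97 p [ 0.5666 -0.1165  0.2123] head -85.91 lane s,n [-0.1186  0.0033] F [ 0.41  0.42 -0.38] op 0.23
```

View pics/r_w2.png

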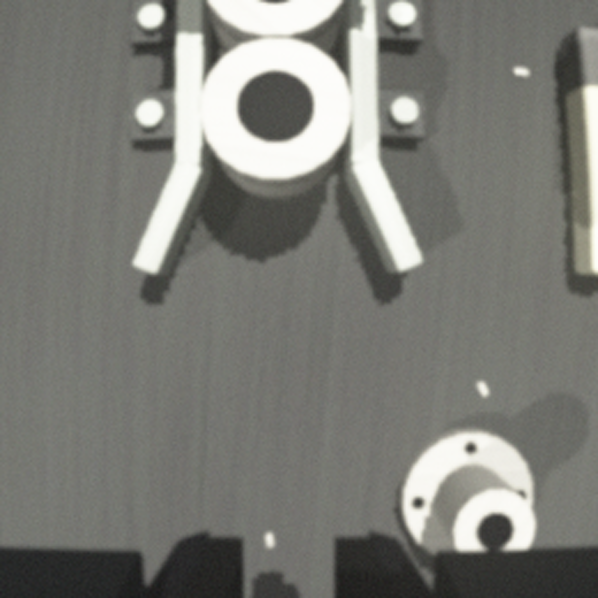

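View pics/r_s2.png

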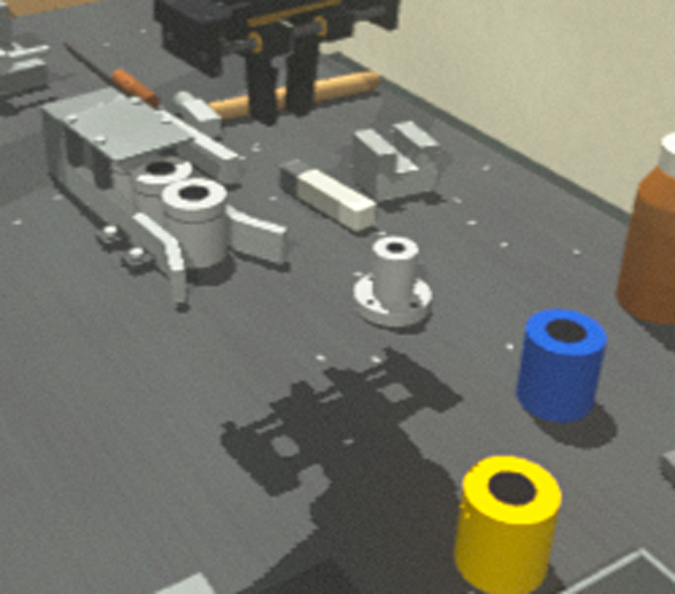

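View pics/r_scene.png

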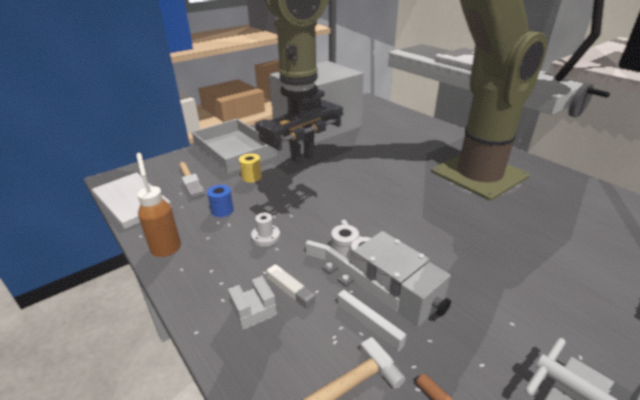

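```bash
python3 -c "
from h import *
import pickle
cp=pickle.load(open('r_cp.pkl','rb'))
p=atz('wrist',(275/2.3+199.7,106/2.3-.3),.065,cp)[:2];print((p-O)@U,(p-O)@N, 'pressed est', -.0206+.0373)
p=atz('wrist',(495/2.3+199.7,530/2.3-.3),.06,cp);print('hub',p)
import numpy as np
print(finish_job())
"
```

```text
0.01628938830826628 -0.00046146767042181303 pressed est 0.0167
hub [ 0.66045729 -0.15023215  0.06      ]
the job is handed in; nothing more can be done
None
```

The three plain sleeves are standing in single file between the rails, closed up against the hidden stop, and the job is handed in at about 20 s on the clock. I slid each one with the partly open fingers used as a cradle low behind it. None was gripped or lifted.

- **Finding the stop:** the slow push on the row took about 4 N. The force then climbed by about 0.8 N per mm from roughly s = -26 mm (TCP, along the lane), which matches the spring. That puts the stop pad about 45 mm out of the housing.
- **Pressing:** I held the row steady for about 1.5 s with the spring compressed about 6 mm, so about 5 N on the stop. The wrist read 8 to 9 N in all (10 N at most), including sliding friction.
- **Letting go:** I backed off slowly and the force fell to 0 N. The rear sleeve then measured at s = 16.3 mm, against 16.7 mm while pressed, so the row did not spring back.
- **Other things:** the hub measured within 1 mm of where it started. In the last pictures the tube, the bar and the blue and yellow look-alikes appear unmoved, but I did not measure them.

**Less certain:** the 5 N is worked out from the spring's compression and the friction baseline, so it could be 4 to 5.6 N. The front sleeve is hidden under the cover. That it is touching its neighbour and the stop is inferred from the force, not seen.

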